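# Hold the vibration pen on the amplifier's big transformer

### The job

The amplifier stands open on the counter and the larger of its two ring-shaped transformers is suspected of humming: take the vibration pen out of its desk stand, and hold it upright with its sprung tip on the middle of the bolt head on top of that larger transformer. Press only lightly, so that the tip is pushed about halfway into the pen and does not bottom out, touch nothing else in the amplifier with the pen, and leave the other things on the counter where they are. Finish while still holding the pen there, steady and pressed: it is not put down or let go.

Things in the scene. Friction and masses are not known exactly. Their poses are not given: they have to be found in the camera images.
- pen: loose grey vibration pen, 100 to 200 g: a block 24 (its x) by 36 (its y) from 45 to 155 mm along its z; below it a round nose 22 across and a rubber sleeve 14 across ending at 12.5 mm; out of that sticks a steel tip 6 across, round-ended. Origin: end of the unpressed tip; z points from tip to top. Starts in the stand, leaning 15 to 18 degrees towards its own +x side, screen on the -x face
- grip (a point): point on the pen's long axis 124 mm above the tip end, the middle of the ribbed part, axes as the pen: the place to take it, across the 36 mm width (pen's y); 31 mm of pen stands above it and the stand's rim lies about 39 mm below it at the start
- tip (a point): end of the steel tip itself (moves with it as it is pressed in)
- tip_spring (a joint): how far the tip is pushed into the pen, m: 0 free, 0.010 bottomed out. The spring takes about 2.5 N to begin to move, 4.7 N at halfway (0.005), 7 N at the bottom
- stand: the pen's black desk stand, fixed: foot 115 by 85, pocket leaning 15 degrees towards the stand's +x, rim about 100 mm above the counter. The pen sits in it with 1 mm free on each side; drawn out along the leaning axis it is clear of the pocket walls when its block has risen 42 mm (tip out after 85). Origin: under the middle of the foot, on the counter; z up
- amp: amplifier without its cover, fixed on an ochre mat (400 by 480): 430 wide (its y), 340 deep (its x). Origin under its middle at counter height, z up. Front plate with knobs at its -x end, copper rear panel with sockets at +x. Its walls reach 146 mm above the counter, heat sinks 111, capacitor cans 85. The two transformers stand side by side (along y) behind the front plate, in either order
- big_transformer: the larger ring-shaped transformer, tape-wrapped, fixed: 112 across, 62 high, with a steel dished plate 69 across and a bolt in the middle. Origin: middle of its underside on the chassis floor, z up
- big_transformer_bolt (a point): middle of the flat top of the larger transformer's hex bolt head (17 mm across flats, 7.5 mm high, centre-punched), 97 mm above the counter: the measuring spot
- small_transformer: the smaller transformer of the same kind: 84 across, 46 high, bolt head top 61 mm above its origin. Not the one to measure
- screwdriver: screwdriver lying on the counter, 190 long, black handle; a bystander
- loose_knob: loose aluminium volume knob, 38 across, 19 high, lying in front of the amplifier; a bystander, origin under its middle
- tape_roll: roll of tape lying flat, 92 across, 18 high; a bystander, origin under its middle
- spray_can: plain aluminium spray can, 52 across, 150 high, standing; a bystander, origin under its middle
- screw_tray: open steel tray of screws, 100 by 80, 22 high; a bystander, origin under its middle
- carton: plain cardboard carton, 60 by 60, 110 high; a bystander, origin under its middle
- brush: dusting brush lying on the counter, 170 long; a bystander
Mind the look-alikes: they are no part of the job. What is shaped like the pen but blue is not meant.

How it is judged (in metres and radians):
On the way:
1. the pen is held in the gripper, drawn clear of its stand and off everything else (contact force between the fingers and pen above 1 N and contact force between pen and stand below 0.05 N and distance between tip and stand above 0.11 m and contact force between pen and big_transformer below 0.05 N), for 0.2 s.
At the end, for the whole second after the job is handed in: The pen is in the gripper, its tip on the larger transformer's bolt head within 5 mm of the middle, pushed in 2 to 9 of its 10 mm (contact force 2 to 9 N), the pen upright within 6 degrees and still, touching nothing else, throughout the last second (distance between tip and big_transformer_bolt below 0.006 m and horizontal distance between tip and big_transformer_bolt below 0.005 m and contact force between pen and big_transformer between 2 and 9 N and value of joint tip_spring between 0.002 and 0.009 m and angle between pen's own z axis and vertical below 0.105 rad and linear speed of pen below 0.02 m/s and contact force between the fingers and pen above 1 N and contact force between pen and amp below 0.1 N and contact force between pen and small_transformer below 0.1 N and contact force between pen and stand below 0.1 N); the arm keeps its last pose, push and grip.
It fails at once if the pen is pressed or knocked hard on the transformer (over 20 N) (contact force between pen and big_transformer above 20 N).
It fails at once if the pen strikes the amplifier or the smaller transformer (contact force between pen and amp above 2 N or contact force between pen and small_transformer above 2 N).
It fails at once if a bystander is moved by more than 30 mm (distance of any of screwdriver, loose_knob, tape_roll, spray_can, screw_tray, carton, brush from where it was at the start of the episode above 0.03 m).
It also fails if it takes over 45 s, if anything falls off the work surface, if the arm or the gripper's body presses on something with over 40 N, if the wrist force passes 120 N, or if a joint passes its speed limit or range.

### The arm

A 6-joint arm with a two-finger parallel gripper is mounted at the origin on the work surface. World frame = base frame: x ahead of the robot, y to its left, z up, the work surface at z = 0. Lengths are in m, angles in degrees, forces in N, time in s.
With the tool pointing down it reaches from about 0.3 to 0.75 m from the base axis. Payload 8.5 kg.
Tool frame: the origin (TCP) lies at the very end of the fingers, on their centre line; the grasp point (between the pads) lies 19 mm behind it; x points along the fingers, y is the direction in which the jaws open and shut, and the axes are right-handed (so a half turn about x gives the same grasp; the last joint's range is limited). The gripper opens to 85 mm and grips with 20 to 120 N. Pads are 22 mm wide; open, the fingers measure 114 mm over their backs; the gripper's body (76 mm by 85 mm) begins 54 mm behind the grasp point. The pads swing forward as they close: fully open they stand 13 mm farther back than shut.
Start: joints at [-79.83, 21.807, 74.336, -0, 83.858, -12.336], TCP at [0.211, -0.508, 0.231] pointing down, gripper open.
Joint ranges: [-178.18, 178.18], [-50.72, 133.34], [12.68, 142.11], [-81.47, 261.47], [9.98, 163.14], [-165.26, 165.26]. Speed limits (degrees/s): [136.94, 136.94, 180, 180, 180, 180].

### API

Orientations are given as a 3x3 rotation matrix whose columns are the frame's x, y, z axes.
In Python, from rig import sensors, cams, env gives the robot as it stands.
- The arm moves only by the shell command python3 -m crank 'ROWS' [FORCE]. ROWS is a JSON object of lists of equal length, an entry for each row: "hand": the closure in counts, from 0 (fully open) to 255 (shut); "translation": the shift along the tool's x, y, z in m, a list of three; "dr": the turn, a rotation vector about the tool's x, y, z in rad, a list of three. A call has 1 to 5 rows; each row is the pose to reach, as a shift and turn from the pose commanded when the call began, along the tool's axes at that moment; what a row does not reach only later rows make up. A row lasts 1/10 s, in which the tool goes at most 50 mm and 8.59 degrees, less where a joint would pass 70% of its speed; a pose out of reach is approached as far as the arm can. A call with a gripper value outside its range is refused whole. The fingers move at their own pace and stop on an object; FORCE is the grip in N (left out, the last holds). Time passes only in rows, so rows that repeat a pose let the fingers close. It gives the time, the measured TCP pose, the force and the opening at its end, in the units of the state.
- sensors.observe(): the state, without advancing time (a new reading comes with each control period).
- cams.get_image(name): name is "scene" or "side" or "wrist"; returns (picture, depth): 400x640x3 uint8, blue, green, red; 400x640 float32, m along the optical axis (not along the pixel's ray), 0 where there is no reading.
- cams.calibration(name): a dict with "vertical_fov" (degrees; the focal length in pixels is half the picture's height over the tangent of half this angle, whatever the lens; pixels are square), "cx", "cy" (the principal point, pixels), "distortion" ([k1, k2, p1, p2, k3] as OpenCV has them; the pictures are not rectified), "extrinsics" (4x4, takes a point from camera to world coordinates). Camera axes: x right, y down, z forward; pixel columns grow to the right and rows downward; lengths in m; the calibration is good to about 2 mm. A picture is of the moment at which its call begins: read the wrist's pose just before it. calibration takes no time and is no camera call; for the wrist camera it gives the pose at the moment of the call.
- env.close_job(): hands the job in, once; it reports no verdict.
The state is a dict: "time_s": time; "q": joint angles; "qvel": joint speeds; "joint_efforts": joint torques, N m; "position": TCP position; "tool_rot": TCP orientation; "ft_force": force on the tool from outside, world axes, zero at the start; "wrist_torque": the same for the moment, N m; "grip_width": finger opening in m.
Only numpy, scipy, OpenCV 4.12 (cv2) and the standard library are available. Lean on these libraries where they do the work, as an engineer would, in place of code of your own. Each camera call takes 0.05 s, during which the arm holds its last target. There are 200 camera calls.

## Working session

There is one attempt and no reset: what is moved stays moved. The work goes in short steps, Python scripts to look and compute and a shell command to move; the robot and the scene stay as the last step left them, time stands still between calls to the robot, and variables do not carry over. Pictures are saved under pics/ and viewed, about 8 in all and at most 12, crops included, and the job is handed in when it is done.

```bash
mkdir -p pics; cat > h.py <<'E'
import numpy as np,cv2
from rig import sensors,cams,env
def snap(n,f):
    im,d=cams.get_image(n);c=cams.calibration(n);cv2.imwrite(f'pics/{f}.png',im);np.savez(f'pics/{f}.npz',d=d,im=im,E=c['extrinsics'],fov=c['vertical_fov'],cx=c['cx'],cy=c['cy'],k=c['distortion']);return im,d,c
def K(z): 
    f=200/np.tan(np.radians(float(z['fov'])/2));return np.array([[f,0,z['cx']],[0,f,z['cy']],[0,0,1.]])
def pts(f,uv,depth=None):
    z=np.load(f'pics/{f}.npz');uv=np.array(uv,float).reshape(-1,2)
    n=cv2.undistortPoints(uv[:,None],K(z),np.array(z['k'],float))[:,0]
    d=z['d'][uv[:,1].round().astype(int),uv[:,0].round().astype(int)] if depth is None else np.full(len(uv),depth)
    P=np.c_[n*d[:,None],d];return P@z['E'][:3,:3].T+z['E'][:3,3]
def cloud(f):
    v,u=np.mgrid[0:400,0:640];return pts(f,np.c_[u.ravel(),v.ravel()]).reshape(400,640,3)
def proj(f,P):
    z=np.load(f'pics/{f}.npz');T=np.linalg.inv(z['E']);r=cv2.Rodrigues(T[:3,:3])[0]
    return cv2.projectPoints(np.array(P,float).reshape(-1,3),r,T[:3,3],K(z),np.array(z['k'],float))[0][:,0]
E
python3 - <<'E'
from h import *
np.set_printoptions(precision=4,suppress=True)
for n in['scene','side','wrist']:
    im,d,c=snap(n,n+'0');print(n,c)
s=sensors.observe();print(s)
E
```

```text
scene {'vertical_fov': 51.792048243738805, 'cx': 317.13407785165924, 'cy': 197.92210638416398, 'distortion': array([-0.0222,  0.    ,  0.    ,  0.    ,  0.    ]), 'extrinsics': array([[ 0.5993,  0.6786, -0.4246,  1.0583],
       [ 0.8004, -0.5165,  0.3042, -0.5101],
       [-0.0129, -0.5222, -0.8527,  1.1965],
       [ 0.    ,  0.    ,  0.    ,  1.    ]])}
side {'vertical_fov': 53.08034114349824, 'cx': 323.1140521238425, 'cy': 201.75628258475209, 'distortion': array([0.0314, 0.    , 0.    , 0.    , 0.    ]), 'extrinsics': array([[-0.7884, -0.2718,  0.5518, -0.0886],
       [-0.6148,  0.3781, -0.6922,  0.6474],
       [-0.0205, -0.885 , -0.4652,  0.6384],
       [ 0.    ,  0.    ,  0.    ,  1.    ]])}
wrist {'vertical_fov': 63.863949368572754, 'cx': 319.1785393503817, 'cy': 201.27654653395314, 'distortion': array([-0.06,  0.  ,  0.  ,  0.  ,  0.  ]), 'extrinsics': array([[ 0.3833, -0.8751, -0.2953,  0.2865],
       [-0.9236, -0.364 , -0.1202, -0.4772],
       [-0.0023,  0.3189, -0.9478,  0.3728],
       [ 0.    ,  0.    ,  0.    ,  1.    ]])}
{'time_s': 0.15, 'q': array([-79.8307,  21.8354,  74.3702,  -0.0017,  83.8554, -12.3355]), 'qvel': array([-0.0578, -0.1265, -0.1082,  0.0337,  0.0443, -0.0237]), 'joint_efforts': array([  0.0033, -44.8624, -23.1343,  -0.0001,   0.0038,   0.    ]), 'position': array([ 0.2105, -0.5079,  0.2309]), 'tool_rot': array([[-0.0002,  0.3828, -0.9238],
       [ 0.001 , -0.9238, -0.3828],
       [-1.    , -0.001 , -0.0002]]), 'ft_force': array([ 0.3687, -0.222 ,  0.0777]), 'wrist_torque': array([0.0373, 0.01  , 0.0046]), 'grip_width': 0.08479286779602759}
```

View pics/scene0.png

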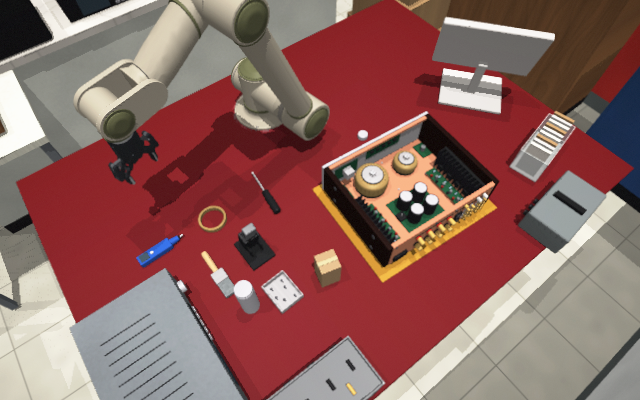

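View pics/side0.png

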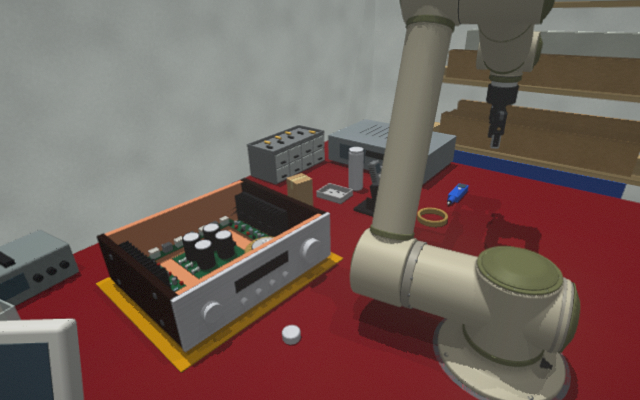

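The scene picture shows the pen in its black stand at about (250,238), a large transformer at (371,180) and a small one at (404,161). Candidates for the pen are the grey one in the stand at (250,235) and the blue look-alike lying at (158,250), and by the description it is the grey one. I'll check that in a close crop.

```bash
python3 - <<'E'
from h import *
np.set_printoptions(precision=4,suppress=True)
im=cv2.imread('pics/scene0.png')
a=cv2.resize(im[215:275,220:290],None,fx=5.6,fy=5.6,interpolation=cv2.INTER_CUBIC)
b=cv2.resize(im[145:205,345:425],None,fx=5,fy=5,interpolation=cv2.INTER_CUBIC)
H=max(a.shape[0],b.shape[0]);pad=lambda x:cv2.copyMakeBorder(x,0,H-x.shape[0],0,0,cv2.BORDER_CONSTANT)
cv2.imwrite('pics/crop1.png',np.hstack([pad(a),pad(b)]))
C=cloud('scene0')
P=C[215:275,220:290].reshape(-1,3);P=P[P[:,2]>.03]
print(P[:,:2].min(0),P[:,:2].max(0),P[:,2].max())
for (u,v) in [(371,175),(371,178),(371,180),(404,158),(404,161),(249,228),(250,232),(248,236)]:print(u,v,C[v,u])
# column: pixels heights
for v in range(222,268,2):print(v,' '.join('%3d'%(1000*C[v,u,2]) for u in range(230,278,2)))
E
```

```text
[ 0.4537 -0.5101] [ 1.0583 -0.3312] 1.1965286897622915
371 175 [0.5431 0.0771 0.0893]
371 178 [0.549  0.0728 0.0827]
371 180 [0.5554 0.0673 0.0835]
404 158 [0.5507 0.2197 0.0743]
404 161 [0.5579 0.214  0.0696]
249 228 [ 0.5073 -0.3544  0.164 ]
250 232 [ 0.5181 -0.3584  0.1609]
248 236 [ 0.5086 -0.3651  0.1284]
222   0  -4   0   0  -2  -1   0   1  -1  -2  -3   0   0   0   2  -2   0  -1   0   4   1   0  -3  -1
224   0  -3  -2   2  -1   0  -1   1   1 171 166 165   0   0   1  -5  -1  -3  -2   0   0  -3  -1   2
226   1  -2   3   0   0   0  -2  -2 167 166 165 164 164   0  -2   3   0  -3  -1   2   0  -3   0   0
228   0   3  -3  -3  -2  -1 169 168 171 165 168 165 164  -3 1196  -7   0   0   1  -1  -1   5   0  -2
230  -4   2   0  -2   2  -2 166 165 164 165 166 161 155  97   0   0   2   0   1   0   3   0   0  -3
232   3  -3   5   0   0 104 144 167 166 163 160 146 132 100   6   4   0   0  -1   0   4   2   1   1
234   0   0  -2   0 102 100 111 150 161 155 139 125 103  96  98   1  -2   5  -3   1   1  -2  -3   0
236  -3   1   2   3  -1 101 103 122 146 128 115  95  95  93  75  11  -1   0   0  -3  -1
[... 812 characters left out ...]

254   0   2  -1  -2   2  -3   6   6  10  10   7  26  11  10   6  10   5   8  10  11  12   7  10  -2
256  -3  -4   0   2  -1  -1  -3   7   8   9  12  15   5  14   9  11  12   8   9  12  12   6  -2   1
258  -1  -3  -3  -4   0  -1  -2   0  14  10  11   8   6  10  12   8   9  10  10  10   9   0  -1  -1
260  -4   0   0   0  -1   2   0  -2   8   6   7  12   9   8  10   9   9   9   5   3   0   0  -1   0
262  -3   0  -2   1   0  -3   0   2   0  10   4   8   7   8  10   8   9   8   0   0  -1  -2   0   1
264  -2  -3   0   0   1   3  -1   0   0  -3   9   8   9   9  11  10   6   3  -1  -2  -2  -3  -1   1
266  -1  -1   0   0  -4  -1  -2  -1  -1   0   0  10  12   9   6  -1  -1   1   0   3   3   3  -3   0
```

View pics/crop1.png

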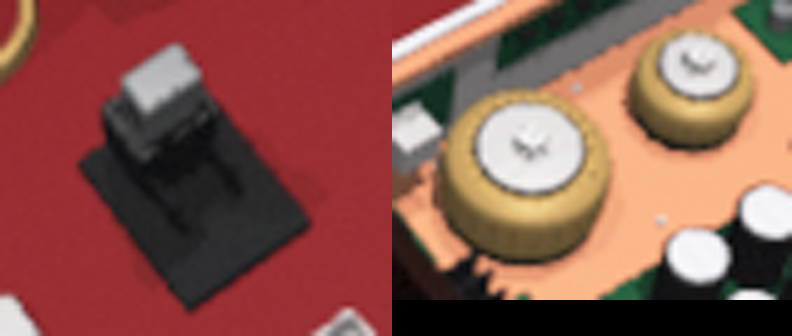

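```bash
python3 - <<'E'
from h import *
np.set_printoptions(precision=4,suppress=True)
C=cloud('scene0');P=C[215:275,225:285].reshape(-1,3)
def sel(a,b,m='' ):
    q=P[(P[:,2]>a)&(P[:,2]<b)]
    if len(q)<5:return
    r=cv2.minAreaRect((q[:,:2]*1000).astype(np.float32));print(a,b,len(q),'mean',q.mean(0),'rect',r)
sel(.16,.18);sel(.09,.106);sel(.12,.16);sel(.004,.016)
foot=P[(P[:,2]>.004)&(P[:,2]<.0155)]
# amp: transformer plates
B=C[160:200,350:392].reshape(-1,3);
for a,b in[(.078,.087),(.092,.1)]:
    q=B[(B[:,2]>a)&(B[:,2]<b)];print(len(q),q.mean(0),cv2.minEnclosingCircle((q[:,:2]*1000).astype(np.float32)))
# bolt pixel: crop (530,138)->
for uv in[(345+(530-392)/5,145+138/5),(345+(698-392)/5,145+60/5)]:print(uv,pts('scene0',[uv]))
C=C.reshape(-1,3);
for n,(u,v) in dict(can=(243,285),carton=(327,255),tray=(283,291),tape=(212,218),brush=(215,270),sd=(266,195),knob=(362,135)).items(): print(n,C[v*640+u])
E
```

```text
0.16 0.18 100 mean [ 0.5079 -0.3564  0.1658] rect ((507.37872314453125, -356.2611083984375), (36.29288101196289, 23.49380111694336), 82.05253601074219)
0.09 0.106 89 mean [ 0.4939 -0.3637  0.0977] rect ((487.061279296875, -356.58642578125), (37.00764083862305, 50.78902053833008), 0.1164831593632698)
0.12 0.16 50 mean [ 0.5098 -0.361   0.1415] rect ((504.6604309082031, -357.50225830078125), (28.27835464477539, 32.82664489746094), 2.1065220832824707)
0.004 0.016 729 mean [ 0.5074 -0.3565  0.009 ] rect ((479.73480224609375, -349.3675537109375), (185.65948486328125, 221.9249267578125), 57.94577407836914)
460 [0.5406 0.082  0.0825] ((528.21044921875, 80.61029052734375), 64.08641815185547)
58 [0.5135 0.0594 0.0954] ((536.4414672851562, 31.596323013305664), 75.12395477294922)
(372.6, 172.6) [[0.5417 0.0844 0.0951]]
(406.2, 157.0) [[0.5548 0.2247 0.0802]]
can [ 0.6335 -0.4549  0.1471]
carton [ 0.6869 -0.2143  0.1096]
tray [ 0.6628 -0.361   0.0011]
tape [ 0.3157 -0.4086  0.0038]
brush [ 0.4899 -0.4916  0.0198]
sd [ 0.3585 -0.2205  0.0197]
knob [0.3541 0.2053 0.019 ]
```

The crop shows a grey pen top in the black stand and the large transformer's bolt near (372.6,172.6) px. So the pen is the grey one at (248,228), leaning roughly towards +x. Next I work out a viewing pose along the pen's axis, just above its top.

```bash
cat >> h.py <<'E'
def penR(yaw,tilt):  # tool rot for pen leaning 'tilt' towards yaw dir (deg); tool y = -pen y
    a,t=np.radians([yaw,tilt]);px=np.array([np.cos(a),np.sin(a),0]);z=np.array([0,0,1.])
    pz=np.sin(t)*px+np.cos(t)*z;py=np.cross(z,px);x=-pz;y=-py
    return np.c_[x,y,np.cross(x,y)],pz
def rel(pos,R):
    from scipy.spatial.transform import Rotation as Ro
    s=sensors.observe();R0=Ro.from_matrix(s['tool_rot']).as_matrix()
    print('shift',np.round(R0.T@(np.array(pos)-s['position']),4),'dr',np.round(Ro.from_matrix(R0.T@R).as_rotvec(),4),'q',np.round(s['q'],1))
E
python3 - <<'E'
from h import *
R,pz=penR(-4,16)
top=np.array([.5079,-.3564,.1655]);p=top+pz*.06
print(p);rel(p,R)
E
```

```text
[ 0.52439796 -0.35755365  0.2231757 ]
shift [ 0.0078 -0.0188 -0.3476] dr [ 0.4597 -0.2742 -0.0635] q [-79.8  21.8  74.4  -0.   83.9 -12.3]
```

```bash
python3 -m crank '{"hand":[0,0,0,0,0],"translation":[[0.008,-0.019,-0.348],[0.008,-0.019,-0.348],[0.008,-0.019,-0.348],[0.008,-0.019,-0.348],[0.008,-0.019,-0.348]],"dr":[[0.46,-0.274,-0.064],[0.46,-0.274,-0.064],[0.46,-0.274,-0.064],[0.46,-0.274,-0.064],[0.46,-0.274,-0.064]]}' && python3 -c "
from h import *
R,pz=penR(-4,16);rel([.5244,-.3576,.2232],R)"
```

```text
time_s: 0.65
position: [0.4197, -0.4078, 0.2249]
tool_rot: [[-0.278, -0.073, -0.958], [0.02, -0.997, 0.07], [-0.961, 0.001, 0.278]]
ft_force: [-0.4, -0.5, -0.6]
grip_width: 0.0854
shift [-0.0264 -0.0577 -0.0973] dr [-0.003   0.0027  0.0002] q [-50.6  31.8  60.  -11.8  99.3  42.8]
```

```bash
python3 -m crank '{"hand":[0,0,0,0],"translation":[[-0.026,-0.058,-0.097],[-0.026,-0.058,-0.097],[-0.026,-0.058,-0.097],[-0.026,-0.058,-0.097]],"dr":[[0,0,0],[0,0,0],[0,0,0],[0,0,0]]}' && python3 -c "
from h import *
R,pz=penR(-4,16);rel([.5244,-.3576,.2232],R)
im,d,c=snap('wrist','w1');rel([.5244,-.3576,.2232],R)"
```

```text
time_s: 1.05
position: [0.5235, -0.3568, 0.2231]
tool_rot: [[-0.275, -0.067, -0.959], [0.019, -0.998, 0.064], [-0.961, -0.0, 0.276]]
ft_force: [-1.1, 0.4, 0.2]
grip_width: 0.0853
shift [-0.0004  0.0008 -0.0009] dr [ 0.0032  0.0004 -0.0005] q [-41.   37.9  48.9 -10.  105.8  51.1]
shift [-0.0004 -0.0004 -0.0022] dr [ 0.0013  0.0006 -0.0004] q [-41.2  37.8  49.  -10.  105.8  51.1]
```

View pics/w1.png

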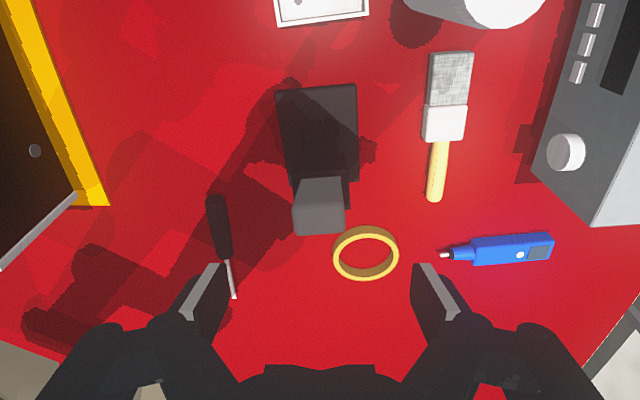

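The wrist picture shows the pen top and block at (295–347, 178–235) and the foot at (276–358, 84–182), with the screwdriver, tape, brush and blue pen lying clear of it. I'll enlarge it and fit the pen's axis.

```bash
python3 - <<'E'
from h import *
np.set_printoptions(precision=4,suppress=True)
im=cv2.imread('pics/w1.png');c=im[75:245,260:380]
c=np.clip(c.astype(float)*1.5,0,255).astype(np.uint8)
cv2.imwrite('pics/crop2.png',cv2.resize(c,None,fx=3.5,fy=3.5,interpolation=cv2.INTER_CUBIC))
C=cloud('w1');P=C[165:245,280:360].reshape(-1,3)
for a,b in[(.155,.18),(.11,.15)]:
    q=P[(P[:,2]>a)&(P[:,2]<b)];print(len(q),q.mean(0),cv2.minAreaRect((q[:,:2]*1000).astype(np.float32)))
for v in range(172,240,4):print(v,' '.join('%4d'%(1000*C[v,u,2]) for u in range(284,360,4)))
print(pts('w1',[(278,89),(355,86),(357,170),(283,130)]))
# plane normal of the pen's top face
q=C[182:203,303:338].reshape(-1,3);q=q[(q[:,2]>.155)];m=q.mean(0);print(m,np.linalg.svd(q-m)[2][2],np.linalg.svd(q-m)[1])
q=C[208:231,299:340].reshape(-1,3);m=np.median(q,0);print(m,np.linalg.svd(q-m)[2][2],np.linalg.svd(q-m)[1])
E
```

```text
1790 [ 0.5093 -0.3569  0.1653] ((507.6439514160156, -356.753662109375), (22.575834274291992, 36.22848129272461), 1.3012759685516357)
680 [ 0.5094 -0.3574  0.1316] ((508.1142883300781, -356.7062683105469), (36.59599304199219, 15.338078498840332), 89.2135238647461)
172    0    9   91   92   93   93   94   93   95   94   95   94   94   94   96   95   10    9    9
176    0    8   95   95   94   95   95   94   96   95   96   95   95   95   61   96   96    9    9
180    0    0   97   96   80  100  102  102  102  105  106  108  108  108  100   97   98   10    9
184    0    0   97   97  110  113  114  115  116  118  118  119  120  122  116   97   98    0    0
188    0   -1   99   97  122  125  125  127  127  128  130  129  130  132  129   98   99    0    0
192    0    0    0  123  135  137  136  138  138  139  140  140  141  142  140  100  100    0    0
196    0   -1    0  141  144  146  146  147  147  149  149  151  150  151  149  101  101    0    0
200  337    0    0  152  154  153  156  155  156  157  159  159  160  160  159  102  101    0    0
204    0    0    0  160  161  160  161  161 
[... 402 characters left out ...]
166  167  166  166  167  167  165    0   -1    0
224    0    0    0  166  167  167  166  167  167  168  168  167  167  167  167  165    1    0    0
228    0    0   -1  167  168  168  167  168  168  168  168  168  169  168  168  166    0    2    3
232    0    0    0  168  168  169  169  169  168  168  169  168  168  169  168    0    5    8   11
236    0    1    0    1    0    0    0    0    0    0   -1    0    0    0    2    8   13   17   18
[[ 0.5516 -0.3173  0.0001]
 [ 0.5516 -0.3961  0.0086]
 [ 0.456  -0.3976  0.0105]
 [ 0.5107 -0.3183  0.0108]]
[ 0.5214 -0.3599  0.1642] [-0.8239  0.0208  0.5664] [0.4271 0.0765 0.0083]
[ 0.5081 -0.3572  0.1666] [0.2895 0.0047 0.9572] [0.2443 0.1464 0.0187]
```

View pics/crop2.png

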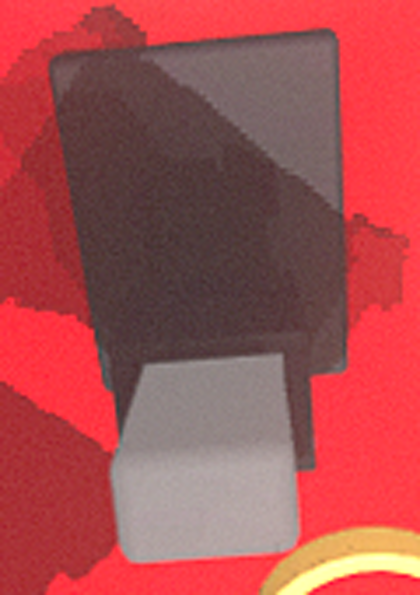

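```bash
python3 - <<'E'
from h import *
R,pz=penR(.5,16.5)
top=np.array([.5077,-.3567,.166])
for k in(.06,-.05):rel(top+pz*k,R)
E
```

```text
shift [-0.0008 -0.0015 -0.0024] dr [-0.0741 -0.0081  0.0216] q [-41.2  37.8  49.  -10.  105.8  51.1]
shift [ 0.1092  0.0009 -0.0016] dr [-0.0741 -0.0081  0.0216] q [-41.2  37.8  49.  -10.  105.8  51.1]
```

```bash
python3 -m crank '{"hand":[0,0,0,0,0],"translation":[[0,-0.001,-0.002],[0.03,-0.001,-0.002],[0.07,0,-0.002],[0.109,0.001,-0.0015],[0.109,0.001,-0.0015]],"dr":[[-0.074,-0.008,0.022],[-0.074,-0.008,0.022],[-0.074,-0.008,0.022],[-0.074,-0.008,0.022],[-0.074,-0.008,0.022]]}' && python3 - <<'E'
from h import *
R,pz=penR(.5,16.5)
top=np.array([.5077,-.3567,.166]);rel(top-pz*.05,R)
snap('wrist','w2');rel(top-pz*.05,R)
E
```

```text
time_s: 1.6
position: [0.4893, -0.3568, 0.1151]
tool_rot: [[-0.29, 0.004, -0.957], [0.004, -1.0, -0.006], [-0.957, -0.006, 0.29]]
ft_force: [0.4, -0.3, -0.7]
grip_width: 0.0854
shift [-0.0041  0.     -0.0031] dr [-0.0025  0.0065  0.0068] q [-42.5  39.5  64.3 -11.1  89.   48.6]
shift [-0.0004 -0.001  -0.0022] dr [-0.0032  0.0021  0.0027] q [-42.5  39.3  63.9 -11.1  89.2  48.6]
```

View pics/w2.png

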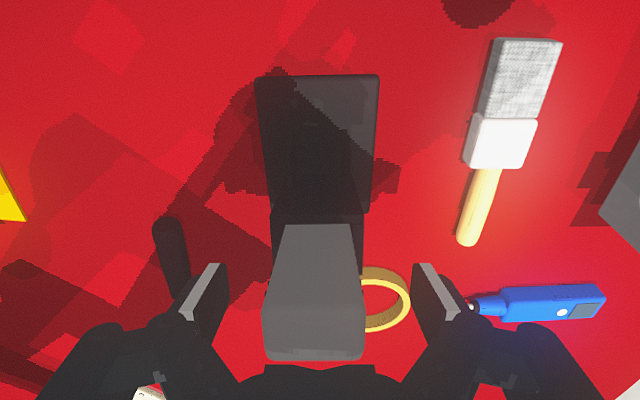

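The pen block, centred at about column 313, sits between the pads at 215 and 420, so I close the gripper on it.

```bash
python3 -m crank '{"hand":[0,255,255,255,255],"translation":[[0,-0.001,-0.002],[0,-0.001,-0.002],[0,-0.001,-0.002],[0,-0.001,-0.002],[0,-0.001,-0.002]],"dr":[[0,0,0],[0,0,0],[0,0,0],[0,0,0],[0,0,0]]}' 45; python3 -m crank '{"hand":[255,255,255],"translation":[[0,0,0],[0,0,0],[0,0,0]],"dr":[[0,0,0],[0,0,0],[0,0,0]]}'
```

```text
time_s: 2.15
position: [0.4953, -0.3566, 0.1192]
tool_rot: [[-0.282, 0.007, -0.959], [-0.004, -1.0, -0.006], [-0.959, 0.002, 0.282]]
ft_force: [-0.1, 0.2, 2.9]
grip_width: 0.0358
time_s: 2.45
position: [0.4952, -0.3566, 0.1191]
tool_rot: [[-0.282, 0.007, -0.959], [-0.004, -1.0, -0.006], [-0.959, 0.002, 0.282]]
ft_force: [0.4, 1.2, 5.6]
grip_width: 0.0357
```

```bash
python3 -m crank '{"hand":[255,255,255,255,255],"translation":[[-0.008,0,0],[-0.02,0,0],[-0.04,0,0],[-0.06,0,0],[-0.08,0,0]],"dr":[[0,0,0],[0,0,0],[0,0,0],[0,0,0],[0,0,0]]}' 60;  python3 -m crank '{"hand":[255,255,255,255,255],"translation":[[-0.03,0,0],[-0.06,0,0],[-0.10,0,0],[-0.14,0,0],[-0.14,0,0]],"dr":[[0,0,0],[0,0,0],[0,0,0],[0,0,0],[0,0,0]]}'; python3 - <<'E'
from h import *
R,pz=penR(.5,0)
rel([.5,-.30,.35],R)
snap('wrist','w3'); snap('scene','s3')
E
```

```text
time_s: 2.95
position: [0.5178, -0.356, 0.1958]
tool_rot: [[-0.284, 0.007, -0.959], [-0.002, -1.0, -0.007], [-0.959, 0.0, 0.284]]
ft_force: [0.4, -0.1, -1.7]
grip_width: 0.0353
time_s: 3.45
position: [0.5587, -0.3558, 0.3348]
tool_rot: [[-0.275, 0.008, -0.961], [-0.009, -1.0, -0.006], [-0.961, 0.007, 0.275]]
ft_force: [0.7, 0.3, -2.0]
grip_width: 0.0353
shift [ 0.001  -0.0562  0.0603] dr [-0.0019  0.2788 -0.0072] q [-38.7  40.6  26.1 -12.6 124.9  44.7]
```

```bash
python3 -m crank '{"hand":[255,255,255,255,255],"translation":[[0.001,-0.056,0.06],[0.001,-0.056,0.06],[0.001,-0.056,0.06],[0.001,-0.056,0.06],[0.001,-0.056,0.06]],"dr":[[0,0.09,0],[0,0.18,0],[0,0.279,0],[0,0.279,0],[0,0.279,0]]}'; python3 - <<'E'
from h import *
snap('side','d4'); snap('scene','s4');s=sensors.observe();print(s)
p=s['position']
for n,f in(('side','d4'),('scene','s4')):
    tip=p+s['tool_rot']@[.105,0,0];print(n,proj(f,[p,tip]))
a=proj('d4',[p])[0].round().astype(int);b=proj('s4',[p])[0].round().astype(int)
A=cv2.imread('pics/d4.png');B=cv2.imread('pics/s4.png')
cr=lambda I,c:cv2.resize(I[max(c[1]-30,0):c[1]+90,max(c[0]-60,0):c[0]+60],(400,400),interpolation=cv2.INTER_CUBIC)
cv2.imwrite('pics/crop4.png',np.hstack([cr(A,a),cr(B,b)]))
E
```

```text
time_s: 4.05
position: [0.4984, -0.3003, 0.3445]
tool_rot: [[-0.012, 0.006, -1.0], [0.0, -1.0, -0.006], [-1.0, -0.0, 0.012]]
ft_force: [-0.5, -0.2, -0.8]
grip_width: 0.0354
{'time_s': 4.15, 'q': array([-42.48763776,  22.86649531,  54.46475311,  -0.42681333,
       103.16789713,  47.01404318]), 'qvel': array([ 0.2947434 ,  0.35096045, -0.42630793,  0.19056412, -0.35687009,
        0.00897522]), 'joint_efforts': array([-1.53293931e-01, -4.97317493e+01, -2.54011399e+01, -3.91771796e-02,
        6.17228122e-02,  1.63389344e-03]), 'position': array([ 0.49940119, -0.30061283,  0.34395037]), 'tool_rot': array([[-1.13276690e-02,  7.02834275e-03, -9.99911139e-01],
       [ 5.39305054e-04, -9.99975109e-01, -7.03490201e-03],
       [-9.99935694e-01, -6.18946173e-04,  1.13235967e-02]]), 'ft_force': array([ 0.34609286, -0.20211312, -1.07645623]), 'wrist_torque': array([-0.03787268, -0.02879117,  0.02293212]), 'grip_width': 0.0356110006892365}
side [[368.06856037 109.24919583]
 [367.21593024 145.23018204]]
scene [[254.54450145 181.01314347]
 [259.83042513 202.25813059]]
```

View pics/crop4.png

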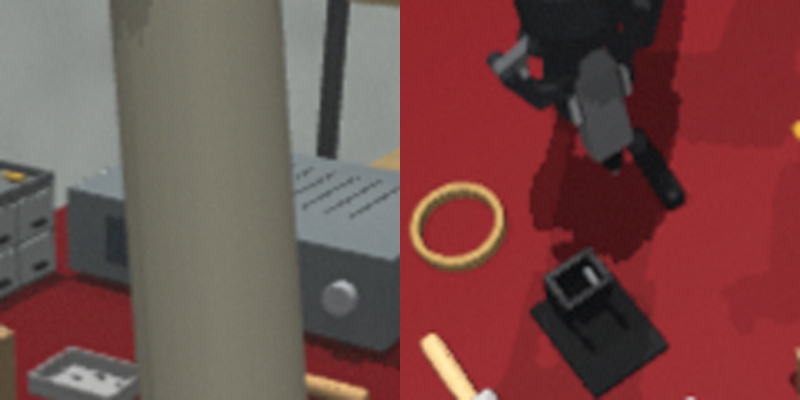

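The scene picture shows the pen upright in the gripper with its tip at about px (259.5,202.6), against a predicted (259.8,202.3). The side view is blocked by the arm. Next I carry the pen over the bolt.

```bash
python3 -m crank '{"hand":[255,255,255,255,255],"translation":[[0.001,-0.04,-0.005],[0.001,-0.085,-0.01],[0.001,-0.13,-0.02],[0.001,-0.175,-0.03],[0.001,-0.22,-0.04]],"dr":[[0.007,0.011,0],[0.007,0.011,0],[0.007,0.011,0],[0.007,0.011,0],[0.007,0.011,0]]}'; python3 -m crank '{"hand":[255,255,255,255,255],"translation":[[0,-0.04,0],[0,-0.08,0],[0,-0.12,0],[0,-0.165,0],[0,-0.165,0]],"dr":[[0,0,0],[0,0,0],[0,0,0],[0,0,0],[0,0,0]]}';python3 - <<'E'
from h import *
s=sensors.observe();print(s['position'],s['tool_rot'],s['ft_force'])
snap('wrist','w5');snap('scene','s5');s=sensors.observe();p=s['position'];tip=p+s['tool_rot']@[.105,0,0];print(p,tip,proj('w5',[tip,[.5417,.0844,.097]]),proj('s5',[tip,[.5417,.0844,.097]]))
E
```

```text
time_s: 4.65
position: [0.5384, -0.0782, 0.3427]
tool_rot: [[0.0, 0.0, -1.0], [-0.001, -1.0, -0.0], [-1.0, 0.001, -0.0]]
ft_force: [1.3, -0.8, -0.8]
grip_width: 0.0356
time_s: 5.15
position: [0.5377, 0.0897, 0.3426]
tool_rot: [[0.0, 0.006, -1.0], [-0.0, -1.0, -0.006], [-1.0, 0.0, -0.0]]
ft_force: [0.3, -0.7, -1.2]
grip_width: 0.0353
[0.53770966 0.08970124 0.34261492] [[ 3.14729143e-04  6.21773338e-03 -9.99980620e-01]
 [-4.36518032e-04 -9.99980574e-01 -6.21787048e-03]
 [-9.99999855e-01  4.38466518e-04 -3.12008876e-04]] [ 0.27251183 -0.71288157 -1.16227724]
[0.53804999 0.0859252  0.34261435] [0.53811259 0.08573711 0.23761453] [[320.68221822 199.99120513]
 [321.2505074  160.97137651]] [[377.0356073  143.94432139]
 [372.66245376 172.24967833]]
```

View pics/w5.png

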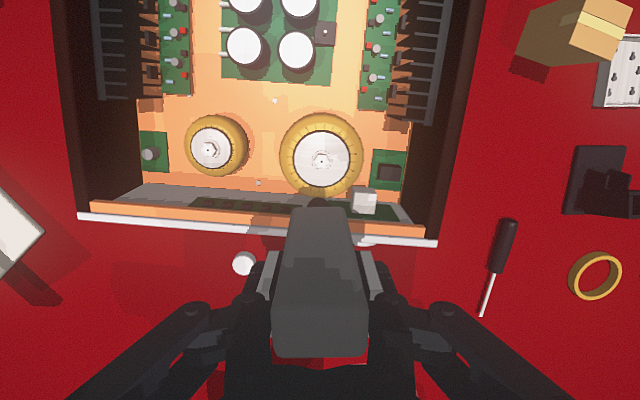

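The wrist picture shows the larger transformer's bolt at about (321,159), predicted (321,161), and the pen tip at about (321,200), predicted (320.7,200). The smaller transformer is at (210,148), away to the left. I lower the tip to about 20 mm above the bolt and refine there.

```bash
python3 -m crank '{"hand":[255,255,255,255,255],"translation":[[0.03,0.001,-0.004],[0.065,0.001,-0.004],[0.10,0.001,-0.004],[0.117,0.001,-0.004],[0.117,0.001,-0.004]],"dr":[[0,0,0],[0,0,0],[0,0,0],[0,0,0],[0,0,0]]}';python3 -m crank '{"hand":[255,255,255],"translation":[[0,0,0],[0,0,0],[0,0,0]],"dr":[[0,0,0],[0,0,0],[0,0,0]]}';python3 - <<'E'
from h import *
snap('wrist','w6');snap('scene','s6');s=sensors.observe();p=s['position'];tip=p+s['tool_rot']@[.105,0,0];print(p,tip);print(s['tool_rot'],s['ft_force']);b=[.5417,.0844,.097]
for f in('w6','s6'):print(f,proj(f,[tip,b,tip+[0,0,.0125]]))
A=cv2.imread('pics/w6.png')[110:230,260:380];B=cv2.imread('pics/s6.png')[130:190,345:405]
cv2.imwrite('pics/crop6.png',np.hstack([cv2.resize(x,(400,400),interpolation=cv2.INTER_CUBIC) for x in(A,B)]))
E
```

```text
time_s: 5.75
position: [0.5413, 0.0827, 0.2238]
tool_rot: [[-0.003, -0.002, -1.0], [-0.001, -1.0, 0.002], [-1.0, 0.001, 0.003]]
ft_force: [-0.0, 0.8, -1.1]
grip_width: 0.0353
time_s: 6.05
position: [0.5423, 0.0837, 0.2278]
tool_rot: [[0.005, -0.0, -1.0], [-0.001, -1.0, 0.0], [-1.0, 0.001, -0.005]]
ft_force: [-0.2, 0.1, -0.8]
grip_width: 0.0352
[0.54204678 0.08390182 0.22746962] [0.54251135 0.08377742 0.12247072]
[[ 4.42443025e-03  5.95575048e-05 -9.99990210e-01]
 [-1.18474306e-03 -9.99999296e-01 -6.47999102e-05]
 [-9.99989510e-01  1.18501816e-03 -4.42435657e-03]] [-0.77448415  0.63549163 -1.12877392]
w6 [[318.68391929 200.21773299]
 [318.0252239  192.13795033]
 [318.66000886 205.25009117]]
s6 [[373.49287416 167.92646719]
 [372.66245376 172.24967833]
 [373.90105054 165.6225092 ]]
```

View pics/crop6.png

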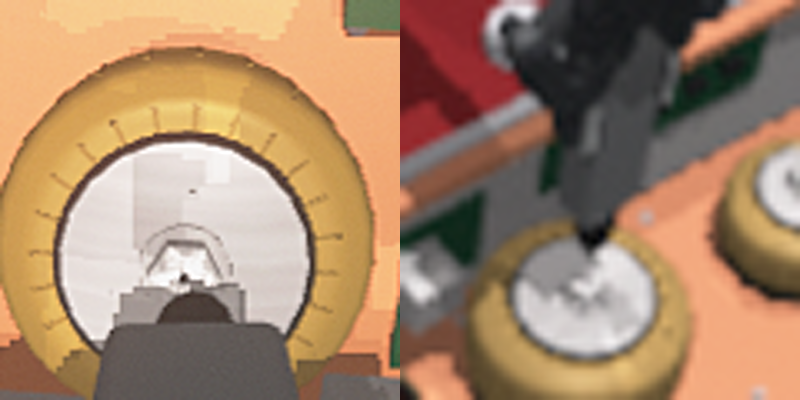

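```bash
cat > fit.py <<'E'
from h import *
from scipy.optimize import least_squares
def ray(f,uv,z0):
    P=pts(f,uv,1.);o=np.load(f'pics/{f}.npz')['E'][:3,3];d=P-o;return o+d*((z0-o[2])/d[:,2])[:,None]
def circ(f,box,z0,cutv=400):
    im=np.load(f'pics/{f}.npz')['im'];u0,v0,u1,v1=box
    h=cv2.cvtColor(im[v0:v1,u0:u1],cv2.COLOR_BGR2HSV);m=((h[...,1]<60)&(h[...,2]>110)).astype(np.uint8)
    m=cv2.morphologyEx(m,cv2.MORPH_CLOSE,np.ones((3,3)))
    c=max(cv2.findContours(m,cv2.RETR_EXTERNAL,cv2.CHAIN_APPROX_NONE)[0],key=cv2.contourArea)[:,0]+[u0,v0]
    c=c[c[:,1]<cutv];w=ray(f,c,z0)
    r=least_squares(lambda p:np.hypot(w[:,0]-p[0],w[:,1]-p[1])-p[2],[.5417,.0844,.0345],loss='soft_l1',f_scale=.001)
    print(f,z0,len(c),np.round(r.x*1000,2),'rms',np.round(1000*np.sqrt(np.mean(r.fun**2)),2))
for z0 in(.084,.087,.09):
    circ('s0' if 0 else 'scene0',(355,160,390,192),z0)
    circ('w5',(285,120,360,195),z0)
    circ('w6',(270,140,360,220),z0,195)
C=cloud('w5')
print(np.round(1000*C[130:190:4,321,2]),np.round(1000*C[159,290:352:4,2]))
E
python3 fit.py
```

```text
scene0 0.084 55 [540.44  85.05  34.4 ] rms 1.03
w5 0.084 155 [541.04  84.58  34.48] rms 0.4
w6 0.084 118 [540.79  87.45  34.45] rms 0.29
scene0 0.087 55 [541.84  83.44  34.31] rms 1.03
w5 0.087 155 [541.64  84.6   34.22] rms 0.4
w6 0.087 118 [541.66  87.41  34.09] rms 0.29
scene0 0.09 55 [543.23  81.84  34.21] rms 1.03
w5 0.09 155 [542.23  84.62  33.96] rms 0.39
w6 0.09 118 [542.53  87.37  33.73] rms 0.28
[83. 85. 86. 87. 88. 88. 93. 96. 97. 95. 89. 86. 87. 84. 84.] [81. 84. 85. 87. 88. 87. 93. 97. 96. 99. 90. 86. 88. 86. 86. 85.]
```

```bash
python3 -m crank '{"hand":[255,255,255,255],"translation":[[0.005,-0.003,0.001],[0.014,-0.003,0.001],[0.014,-0.003,0.001],[0.014,-0.003,0.001]],"dr":[[0,0.004,0],[0,0.004,0],[0,0.004,0],[0,0.004,0]]}';python3 -m crank '{"hand":[255,255,255],"translation":[[0,0,0],[0,0,0],[0,0,0]],"dr":[[0,0,0],[0,0,0],[0,0,0]]}';python3 - <<'E'
from h import *
np.set_printoptions(precision=4,suppress=True)
snap('wrist','w7');snap('scene','s7');s=sensors.observe();p=s['position'];tip=p+s['tool_rot']@[.105,0,0];print(p,tip);print(s['tool_rot'],s['ft_force']);b=[.5415,.086,.097]
for f in('w7','s7'):print(f,proj(f,[tip,b,tip+[0,0,.0125]]))
A=cv2.imread('pics/w7.png')[140:220,280:360];B=cv2.imread('pics/s7.png')[150:190,352:392]
cv2.imwrite('pics/crop7.png',np.hstack([cv2.resize(x,(400,400),interpolation=cv2.INTER_CUBIC) for x in(A,B)]))
from fit import circ
print('--');circ('w7',(265,130,365,220),.085,190)
E
```

```text
time_s: 6.55
position: [0.5407, 0.087, 0.2124]
tool_rot: [[0.006, 0.0, -1.0], [-0.001, -1.0, -0.0], [-1.0, 0.001, -0.006]]
ft_force: [0.3, 0.1, -1.5]
grip_width: 0.0351
time_s: 6.85
position: [0.5409, 0.0869, 0.2129]
tool_rot: [[0.007, 0.0, -1.0], [-0.001, -1.0, -0.0], [-1.0, 0.001, -0.007]]
ft_force: [-0.3, -0.2, -1.1]
grip_width: 0.0354
[0.5409 0.0869 0.2128] [0.5417 0.0868 0.1078]
[[ 0.0072 -0.     -1.    ]
 [-0.001  -1.      0.    ]
 [-1.      0.001  -0.0072]] [-0.4279  0.2993 -1.6601]
w7 [[318.805  200.1001]
 [319.7881 196.3222]
 [318.784  205.0912]]
s7 [[373.563  169.9445]
 [372.9955 171.9648]
 [373.9676 167.6808]]
scene0 0.084 55 [540.44  85.05  34.4 ] rms 1.03
w5 0.084 155 [541.04  84.58  34.48] rms 0.4
w6 0.084 118 [540.79  87.45  34.45] rms 0.29
scene0 0.087 55 [541.84  83.44  34.31] rms 1.03
w5 0.087 155 [541.64  84.6   34.22] rms 0.4
w6 0.087 118 [541.66  87.41  34.09] rms 0.29
scene0 0.09 55 [543.23  81.84  34.21] rms 1.03
w5 0.09 155 [542.23  84.62  33.96] rms 0.39
w6 0.09 118 [542.53  87.37  33.73] rms 0.28
[83. 85. 86. 87. 88. 88. 93. 96. 97. 95. 89. 86. 87. 84. 84.] [81. 84. 85. 87. 88. 87. 93. 97. 96. 99. 90. 86. 88. 86. 86. 85.]
--
w7 0.085 105 [541.01  87.4   34.48] rms 0.24
```

View pics/crop7.png

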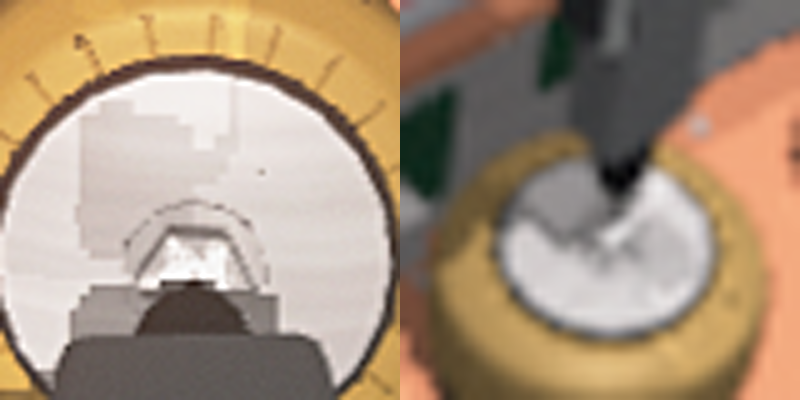

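The crop shows the sleeve (left, crop x≈195) lined up with the hex head and plate (≈195–197) in y. I check the x alignment numerically from both cameras.

```bash
sed -i '/^for z0/,$d' fit.py; python3 - <<'E'
from h import *
np.set_printoptions(precision=2,suppress=True)
t=np.array([.5417,.0868,.1078])
a=np.linspace(0,2*np.pi,60);ring=np.c_[np.cos(a),np.sin(a),0*a]
print('sleeve arc top w7',proj('w7',t+[0,0,.0125]+.007*ring).min(0),'obs 196.4')
r=proj('s7',t+[0,0,.0125]+.007*ring);print('sleeve s7',r.min(0),r.max(0))
for b in([.541,.0874],[.541,.0868],[.541,.085],[.543,.085],[.539,.0868]):
    r=proj('s7',np.r_[b,.085]+.0345*ring);w=proj('w7',np.r_[b,.085]+.0345*ring);print(b,'s7',r.min(0),r.max(0),'w7',w.min(0),w.max(0))
im=np.load('pics/s7.npz')['im'];g=cv2.cvtColor(im,cv2.COLOR_BGR2GRAY)
print('row174',g[174,355:392]);print('col372',g[160:190,372])
from fit import ray
E
```

```text
sleeve arc top w7 [309.77 196.41] obs 196.4
sleeve s7 [371.78 165.92] [376.16 169.48]
[0.541, 0.0874] s7 [362.3  165.23] [383.42 182.53] w7 [278.98 153.77] [357.37 228.95]
[0.541, 0.0868] s7 [362.16 165.32] [383.28 182.63] w7 [279.67 153.78] [358.05 228.95]
[0.541, 0.085] s7 [361.74 165.58] [382.87 182.91] w7 [281.71 153.78] [360.1  228.95]
[0.543, 0.085] s7 [362.13 165.97] [383.27 183.32] w7 [281.63 151.43] [360.19 226.92]
[0.539, 0.0868] s7 [361.76 164.93] [382.87 182.22] w7 [279.75 156.12] [357.96 230.96]
row174 [ 81  85  90 109 141 138 105 156 205 204 206 196 156 137 150 130 131 173
 191 149 157 179 188 188 188 194 209 190 134 144 157 161 158 173 187 187
 187]
col372 [ 62  63  64  65  66  60  40  17  51 100 117 109 127 188 173 153 158 184
 208 212 218 219 200 127 126 175 192 191 179 148]
```

Both cameras agree: tip at about (0.5417, 0.0868) and bolt at about (0.541, 0.0868). Now I go down under guard.

```bash
python3 -m crank '{"hand":[255,255,255,255],"translation":[[0.004,0,0.0007],[0.008,0,0.0007],[0.008,0,0.0007],[0.008,0,0.0007]],"dr":[[0,0.007,0],[0,0.007,0],[0,0.007,0],[0,0.007,0]]}';for i in 1 2; do python3 -m crank '{"hand":[255],"translation":[[0,0,0]],"dr":[[0,0,0]]}'|grep -E 'force|pos';done;python3 -m crank '{"hand":[255,255,255,255],"translation":[[0.002,0,0],[0.004,0,0],[0.004,0,0],[0.004,0,0]],"dr":[[0,0,0],[0,0,0],[0,0,0],[0,0,0]]}';for i in 1 2; do python3 -m crank '{"hand":[255],"translation":[[0,0,0]],"dr":[[0,0,0]]}'|grep -E 'force|pos';done
```

```text
time_s: 7.35
position: [0.5402, 0.0869, 0.2046]
tool_rot: [[0.014, 0.0, -1.0], [-0.001, -1.0, -0.0], [-1.0, 0.001, -0.014]]
ft_force: [0.4, 0.0, -0.8]
grip_width: 0.0355
position: [0.5403, 0.0869, 0.2048]
ft_force: [-0.5, 0.1, -1.1]
position: [0.5403, 0.0869, 0.2048]
ft_force: [-0.7, -0.0, -0.9]
time_s: 7.95
position: [0.5404, 0.0869, 0.201]
tool_rot: [[0.015, 0.0, -1.0], [-0.001, -1.0, -0.0], [-1.0, 0.001, -0.015]]
ft_force: [0.3, 0.6, 1.6]
grip_width: 0.0353
position: [0.5404, 0.087, 0.2009]
ft_force: [-0.9, 0.2, 2.3]
position: [0.5404, 0.0869, 0.2009]
ft_force: [-0.4, 1.1, 1.7]
```

Contact showed at TCP z≈0.201, a rise of about 2.9 N. I lift 3 mm to take out the 0.8° tilt, then press about 4.5 mm further.

```bash
python3 -m crank '{"hand":[255,255,255,255,255],"translation":[[-0.003,0,0],[-0.003,0,-0.0006],[-0.003,0,-0.0006],[-0.003,0,-0.0006],[-0.003,0,-0.0006]],"dr":[[0,0,0],[0,-0.014,0],[0,-0.014,0],[0,-0.014,0],[0,-0.014,0]]}';python3 -m crank '{"hand":[255,255,255,255,255],"translation":[[0.0015,0,0],[0.003,0,0],[0.0045,0,0],[0.006,0,0],[0.006,0,0]],"dr":[[0,0,0],[0,0,0],[0,0,0],[0,0,0],[0,0,0]]}';for i in 1 2 3; do python3 -m crank '{"hand":[255],"translation":[[0,0,0]],"dr":[[0,0,0]]}'|grep -E 'force|pos';done
```

```text
time_s: 8.65
position: [0.5407, 0.087, 0.2035]
tool_rot: [[-0.0, 0.0, -1.0], [-0.001, -1.0, -0.0], [-1.0, 0.001, 0.0]]
ft_force: [-0.0, 0.3, -0.4]
grip_width: 0.0354
time_s: 9.15
position: [0.5409, 0.0869, 0.1978]
tool_rot: [[0.0, 0.0, -1.0], [-0.001, -1.0, -0.0], [-1.0, 0.001, -0.0]]
ft_force: [-0.2, 0.0, 2.4]
grip_width: 0.0352
position: [0.5409, 0.087, 0.1979]
ft_force: [-0.5, -0.1, 3.5]
position: [0.5409, 0.087, 0.1979]
ft_force: [-0.5, 0.6, 2.8]
position: [0.5409, 0.0869, 0.1978]
ft_force: [0.5, 0.1, 2.9]
```

```bash
python3 -m crank '{"hand":[255,255,255,255,255],"translation":[[0.001,0,0],[0.0018,0,0],[0.0018,0,0],[0.0018,0,0],[0.0018,0,0]],"dr":[[0,0,0],[0,0,0],[0,0,0],[0,0,0],[0,0,0]]}';python3 - <<'E'
from h import *
F=[]
for i in range(5):
    im,d=cams.get_image('scene');F.append(sensors.observe()['ft_force'])
print(np.mean(F,0),np.std(F,0))
snap('wrist','w9');snap('scene','s9');s=sensors.observe();print(s['position'],s['tool_rot'],s['qvel'],s['time_s'])
t=s['position']-[0,0,.105]
a=np.linspace(0,2*np.pi,60);ring=np.c_[np.cos(a),np.sin(a),0*a]
print('sleeve top pred, no slip',proj('w9',t+[0,0,.0125]+.007*ring).min(0))
from fit import circ
circ('w9',(265,130,365,220),.085,190)
A=cv2.imread('pics/w9.png')[140:220,280:360];B=cv2.imread('pics/s9.png')[150:190,352:392]
cv2.imwrite('pics/crop9.png',np.hstack([cv2.resize(x,(400,400),interpolation=cv2.INTER_CUBIC) for x in(A,B)]))
E
```

```text
time_s: 9.95
position: [0.5409, 0.0869, 0.196]
tool_rot: [[0.0, 0.0, -1.0], [-0.001, -1.0, -0.0], [-1.0, 0.001, -0.0]]
ft_force: [0.6, -0.5, 2.9]
grip_width: 0.0355
[-0.20914195  0.73159316  4.26601708] [0.5721559  0.26421662 0.31586123]
[0.54085568 0.08694942 0.19593545] [[ 1.50395853e-04  4.19908370e-05 -9.99999988e-01]
 [-1.00800923e-03 -9.99999491e-01 -4.21424166e-05]
 [-9.99999481e-01  1.00801556e-03 -1.50353450e-04]] [ 0.00881412 -0.0602101   0.08128091  0.04763117 -0.03023524  0.0468013 ] 10.3
sleeve top pred, no slip [309.59424819 196.61387272]
w9 0.085 103 [541.23  87.26  34.39] rms 0.27
```

View pics/crop9.png

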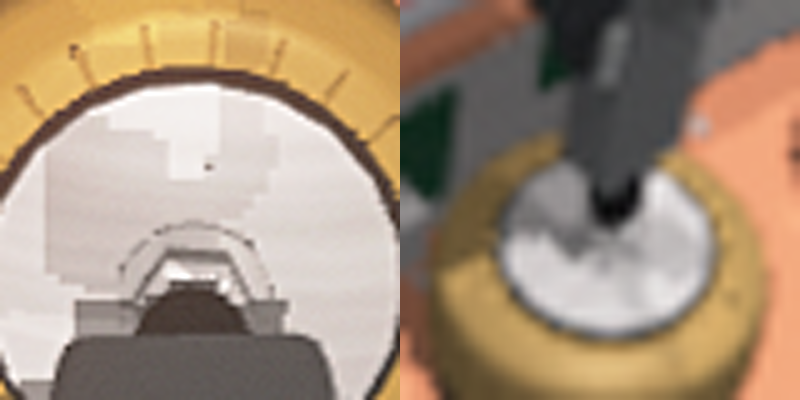

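```bash
python3 -c "
from h import *
s=sensors.observe();print(s['position'],s['ft_force'],s['grip_width'])
print(env.close_job())"
```

```text
[0.54085568 0.08694942 0.19593545] [-0.43503556  1.1572332   4.19848247] 0.035414369153705536
the job is handed in; nothing more can be done
None
```

I took the grey pen from its stand, carried it upright over the amplifier, and handed the job in at about 10.3 s with its tip pressed on the larger transformer's bolt. The interface gives no verdict, so these are my own last checks:

- **Position:** by the wrist camera the transformer's plate centre is at about (0.5412, 0.0873). The tip is at about (0.5409, 0.0868), computed from the arm's pose, so it is within about 1 mm of the middle.
- **Press:** the force averaged about 5.3 N above the free-hanging reading. That and the travel since contact put the tip about 5 to 6 mm in, close to halfway.
- **Hold:** the tool is vertical within 0.1°, the pen is gripped at 35.4 mm opening with 60 N, and the arm is at rest.

**Disagreements:**
- The scene camera first put the bolt about 2 mm lower in y than the wrist camera did. I followed the close wrist view.
- In the last picture the sleeve edge sat about 1.4 px (about 1 mm) off its predicted spot, so the pen may have shifted slightly in the grip.
- The first touch was about 0.9° off upright from a wrong-signed correction. I lifted 3 mm and fixed it before pressing.

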